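Rock the ball feeder's seesaw gate over and feed the ball to the other tray

ROBOT

A 7-joint arm with a two-finger parallel gripper is mounted at the origin on the work surface. World frame = base frame: x ahead of the robot, y to its left, z up, the work surface at z = 0. Lengths are in m, angles in rad, forces in N, time in s.
With the tool pointing down it reaches from about 0.4 to 0.85 m from the base axis. Payload 10.4 kg.
Tool frame: the origin (TCP) lies midway between the tips of the shut fingers; the grasp point (between the pads) lies 19 mm behind it; z points along the fingers, y is the line along which they close (so a half turn about z gives the same grasp; the last joint's range is limited). The gripper opens to 87 mm and grips with 3 to 60 N. Pads are 19 mm wide; open, the fingers measure 117 mm over their backs; the gripper's body (75 mm by 190 mm) begins 51 mm behind the grasp point.
Start: joints at [1.301, 0.332, -0.065, 1.46, 0.022, 1.35, -0.088], TCP at [0.153, -0.606, 0.223] pointing down, gripper open.
Joint ranges: [-2.6, 2.6], [-0.5, 2.12], [-1.47, 1.34], [0.16, 2.42], [-1.27, 4.41], [0.06, 2.06], [-2.6, 2.6]. Speed limits (rad/s): [2.22, 2.22, 2.79, 2.79, 3.14, 3.14, 3.14].

INTERFACE

Orientations are given as a unit quaternion [x, y, z, w].
In Python, from bench import r gives the robot as it stands.
- The arm moves only by the tool arm_command, never from a script. Its arguments are lists of equal length, an entry for each row: "xyz": the shift along the world's x, y, z in m, a list of three; "rot": the turn, a rotation vector about the world's x, y, z in rad, a list of three. In form: {"xyz": [[tx, ty, tz], ...], "rot": [[ax, ay, az], ...]}. A call has 1 to 20 rows; each row is the pose to reach, as a shift and turn from the pose commanded when the call began; what a row does not reach only later rows make up. A row lasts 1/12 s, in which the tool goes at most 41.7 mm and 7.16 degrees, less where a joint would pass 70% of its speed; a pose out of reach is approached as far as the arm can. A call with a gripper value outside its range is refused whole. "grip" is the opening, from 0 (shut) to 1 (fully open), set as the call begins (left out, the last holds). The fingers move at their own pace and stop on an object; "squeeze" is the grip in N (left out, the last holds). Time passes only in rows, so rows that repeat a pose let the fingers close. It gives the time, the measured TCP pose, the force, the opening and the grip force at its end, in the units of the state.
- r.read_state(): the state, without advancing time (a new reading comes with each control period).
- r.camera(name): name is "scene" or "top" or "wrist"; returns the picture (480x640x3 uint8, red, green, blue); there is no depth.
- r.camera_model(name): a dict with "fx", "fy", "cx", "cy" (pixels), "k1" (the pictures are not rectified: a ray, as slopes to the right and down, at radius r is drawn at 1 + k1 r^2 times it, then the intrinsics apply), "T" (4x4, takes a point from camera to world coordinates). Camera axes: x right, y up, looking along -z (the intrinsics and any distortion apply to the point x, -y, -z); pixel columns grow to the right and rows downward; lengths in m; the calibration is good to about 2 mm. A picture is of the moment at which its call begins: read the wrist's pose just before it. camera_model takes no time and is no camera call; for the wrist camera it gives the pose at the moment of the call.
- r.close_job(): hands the job in; it is judged then, once.
Trained networks look in the newest picture that a camera, given by its name, has taken for a name from the list of things; names that differ only in an ending like _2 or _b are one class to them, and where a whole thing is asked for, a point or a joint stands for the part that bears it (a point fixed in the world has none). Each returns a list of dicts, best first, with "conf" (0 to 1); they miss things now and then, are a little off and sometimes report something else, mostly with a low value. They report only what shows in the picture. A call takes as long as a camera call. They do not tell look-alikes from the thing itself.
- r.look_for(label, camera): "at" ([x, y, z] in m, in the coordinates of the camera as it stood for that picture, good to about 4 mm: the middle of the surface that is visible of it).
- r.spot_point(label, camera): "at" ([x, y, z] in m, in the coordinates of the camera as it stood for that picture, good to about 4 mm: a listed point, or the origin of a listed thing).
The state is a dict: "time": time; "joint_positions": joint angles; "joint_vel": joint speeds; "joint_torque": joint torques, N m; "ee_pos": TCP position; "eef_rot": TCP orientation; "ft_force": force on the tool from outside, world axes, zero at the start; "torque": the same for the moment, N m; "width": finger opening in m; "grip_force": force on a finger pad.
Only numpy, scipy, OpenCV 4.12 (cv2) and the standard library are available. Lean on these libraries where they do the work, as an engineer would, in place of code of your own. Each camera call takes 0.05 s, during which the arm holds its last target. There are 200 camera calls.

TASK

The brass seesaw gate of the ball feeder is tipped towards one of the two trays. Press the raised end of the gate down with a fingertip until it rocks over its pivot and rests tipped the other way; then push the waiting steel ball out of its seat with a fingertip so that it runs down the infeed onto the gate, down the chute on that newly opened side, and comes to rest in the tray there. Do not pick up or lift the ball, leave the other things on the bench alone, and finish clear of everything.

Things in the scene. Friction and masses are not known exactly. Their poses are not given: they have to be found in the camera images.
- feeder: Ball feeder: a stand fixed to the bench, 600 mm wide along its y. Origin: on the bench surface below the gate's pivot. x points roughly away from the robot, the way the ball runs from its seat to the gate; y points to its left tray; z up. The gate's low end hands the ball to a steel chute on that side, which ends in a tray
- seat (a point): Ball's seat (ball centre, 136 mm up), 90 mm behind (-x of) the pivot: a steel channel on a column, 31 mm wide inside, floor 125 mm above the bench, with a cross slot holding the ball 1.5 mm deep. Cheeks rise 8 mm; the channel is open at its rear end, 15 mm behind the seat. 15 mm ahead the floor begins to slope down to the gate. 1 N along +x frees the ball; on the slope it rolls by itself
- gate (a joint): Tilt (rad) of the brass seesaw gate about a level pivot along the feeder's x, 85 mm above the bench; stops at -0.22 and +0.22. Positive: left (+y) end raised, ball goes to the right tray; negative: right end raised, ball goes left. Top-heavy: past level it falls to the other stop by itself. Pressing the raised pad takes about 1 N; it sinks 38 mm from stop to stop
- gate_mid (a point): Middle of the gate's trough floor, on the pivot axis. The trough is 210 mm long (along its y) and 43 mm wide, open at both ends; a brass finial on a stem, top 106 mm above the pivot, stands at the middle of its far (+x) side
- pad_left (a point): Centre of the top face of the gate's left press pad, a flat brass tab 34 x 34 x 4 mm on the far (+x) side of the trough near its left (+y) end, 40 mm (x) and 88 mm (y) from the pivot's middle. About 104 mm above the bench when raised, 66 mm when low
- pad_right (a point): The same for the right (-y) end of the gate
- ball_center (a point): Centre of the steel ball, 26 mm diameter, about 72 g, polished (slippery), at first resting in its seat, centre 136 mm above the bench
- tray_left (a point): Middle of the floor of the left tray, an open wooden box lined with cork, 102 mm (x) by 96 mm (y) inside, walls 22 mm above its floor, the outer wall 52 mm; 250 mm to the left (+y) of the gate's pivot. Axes as the feeder's
- tray_right (a point): The same for the right tray, 250 mm to the right (-y) of the pivot
- cardinal: Bystander: a red tin cardinal on a round foot 42 mm across, 84 mm tall. Origin: centre of its underside
- pearwood: Bystander: a pearwood carving block 55 x 45 x 50 mm high. Origin: centre of its underside
- barrel: Bystander: a brass mainspring barrel 44 mm across, 24 mm tall, lying flat. Origin: centre of its underside
- pin_vise: Bystander: a steel pin vise, a rod 95 mm long and 12 mm thick lying on the bench along its x. Origin: on its underside near the middle
There are look-alikes about, which are no part of the job. What is meant by the part that bears ball_center is not orange or red, and is the smaller of those in its own colour.

How it is judged:
By the outcome, as a careful person would: the job done as asked, in the order asked, and still so for the second after the job is handed in, with the robot touching nothing.
It also fails if it takes over 40 s, if anything falls off the work surface, if the arm or the gripper's body presses on something with over 40 N, if the wrist force passes 120 N, or if a joint passes its speed limit or range.

## Working session

There is one attempt and no reset: what is moved stays moved. The work goes in short steps, Python scripts to look and compute and a tool call to move; the robot and the scene stay as the last step left them, time stands still between calls to the robot, and variables do not carry over. Pictures are saved under pics/ and viewed, at most 10 in all, crops included, and the job is handed in when it is done.

Besides the shell and the picture viewer there is one more tool, called after "Call:" as name(argument=value, ...) on one line, values as JSON. arm_command: Moves the arm, as the interface text tells. Its arguments: {"type":"object","properties":{"xyz":{"type":"array"},"rot":{"type":"array"},"grip":{"type":"number"},"squeeze":{"type":"number"}},"required":["xyz","rot"]}

```bash
mkdir -p pics; cat > h.py <<'E'
import numpy as np, cv2
from bench import r
def W(cam,p):
    T=np.array(r.camera_model(cam)["T"]); return (T[:3,:3]@np.array(p)+T[:3,3])
def pix(cam,w):
    m=r.camera_model(cam); T=np.array(m["T"]); p=T[:3,:3].T@(np.array(w)-T[:3,3])
    u,v=p[0]/-p[2],-p[1]/-p[2]; s=1+m["k1"]*(u*u+v*v)
    return np.round([m["cx"]+m["fx"]*u*s, m["cy"]+m["fy"]*v*s])
def ray(cam,px):
    m=r.camera_model(cam); T=np.array(m["T"])
    d=np.array([(px[0]-m["cx"])/m["fx"],(px[1]-m["cy"])/m["fy"]]); u=d.copy()
    for _ in range(20): u=d/(1+m["k1"]*(u@u))
    v=T[:3,:3]@np.array([u[0],-u[1],-1]); return T[:3,3],v
def tri(obs):
    A=np.zeros((3,3));b=np.zeros(3)
    for o,v in obs:
        v=v/np.linalg.norm(v);P=np.eye(3)-np.outer(v,v);A+=P;b+=P@o
    return np.linalg.solve(A,b)
def snap(cam,name):
    im=r.camera(cam); cv2.imwrite(f"pics/{name}.png",im[:,:,::-1]); return im
E
python3 - <<'E'
from h import *
for c in ["scene","top"]:
    snap(c,c+"0")
    print(c, np.round(np.array(r.camera_model(c)["T"])[:3,3],2))
    for l in ["feeder","seat","gate_mid","pad_left","pad_right","ball_center","tray_left","tray_right","cardinal","pearwood","barrel","pin_vise"]:
        print(l,[(round(d["conf"],2),W(c,d["at"]).round(3).tolist(),pix(c,W(c,d["at"])).tolist()) for d in r.spot_point(l,c)[:4]])
print(r.read_state()["time"])
E
```

```text
scene [ 1.09 -0.06  0.83]
feeder [(0.94, [0.591, -0.076, -0.001], [257.0, 303.0])]
seat [(0.75, [0.506, -0.104, 0.138], [220.0, 216.0])]
gate_mid [(0.77, [0.593, -0.074, 0.084], [252.0, 277.0])]
pad_left [(0.79, [0.603, 0.019, 0.106], [311.0, 262.0])]
pad_right [(0.91, [0.66, -0.147, 0.062], [213.0, 330.0])]
ball_center [(0.78, [0.51, -0.103, 0.138], [221.0, 218.0]), (0.67, [0.402, -0.187, 0.019], [180.0, 222.0]), (0.65, [0.478, -0.191, 0.012], [182.0, 258.0]), (0.61, [0.412, -0.091, 0.018], [232.0, 217.0])]
tray_left [(0.65, [0.514, 0.163, 0.009], [381.0, 237.0])]
tray_right [(0.55, [0.669, -0.314, 0.005], [118.0, 371.0])]
cardinal [(0.92, [0.673, 0.057, -0.001], [345.0, 329.0])]
pearwood [(0.85, [0.513, -0.298, 0.003], [125.0, 289.0]), (0.3, [0.508, -0.103, 0.138], [221.0, 217.0])]
barrel [(0.66, [0.419, 0.026, 0.0], [296.0, 214.0])]
pin_vise [(0.63, [0.743, -0.102, -0.001], [256.0, 389.0])]
top [0.53 0.05 0.94]
feeder [(0.72, [0.595, -0.077, -0.0], [370.0, 237.0])]
seat [(0.82, [0.507, -0.1, 0.138], [396.0, 285.0])]
gate_mid [(0.88, [0.594, -0.073, 0.086], [374.0, 234.0])]
pad_left [(0.87, [0.599, 0.018, 0.098], [322.0, 230.0])]
pad_right [(0.82, [0.656, -0.145, 0.062], [412.0, 200.0])]
ball_center [(0.68, [0.413, -0.094, 0.016], [381.0, 334.0]), (0.53, [0.476, -0.189, 0.012], [431.0, 300.0]), (0.5, [0.511, -0.102, 0.139], [397.0, 282.0]), (0.16, [0.594, -0.072, 0.087], [374.0, 234.0])]
tray_left []
tray_right [(0.9, [0.669, -0.31, 0.014], [492.0, 197.0])]
cardinal [(0.89, [0.676, 0.056, -0.001], [300.0, 195.0]), (0.31, [0.506, -0.1, 0.14], [396.0, 285.0])]
pearwood [(0.92, [0.513, -0.294, -0.001], [483.0, 280.0]), (0.39, [0.742, -0.105, -0.0], [383.0, 161.0])]
barrel [(0.62, [0.413, 0.023, 0.001], [318.0, 334.0]), (0.43, [0.515, 0.162, 0.005], [243.0, 280.0])]
pin_vise [(0.85, [0.741, -0.105, 0.001], [383.0, 161.0])]
1.3
```

View pics/scene0.png

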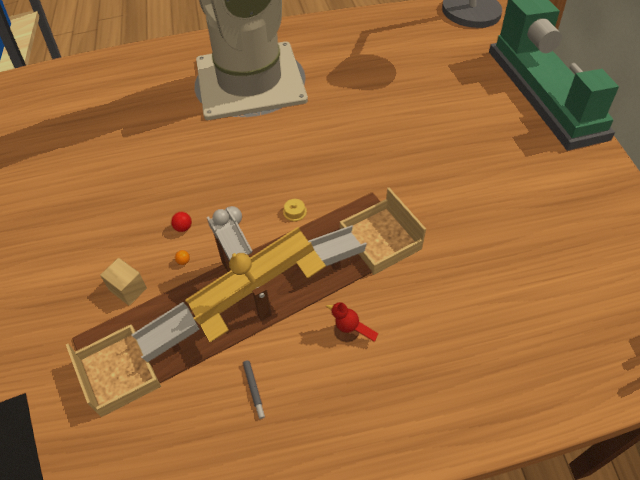

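View pics/top0.png

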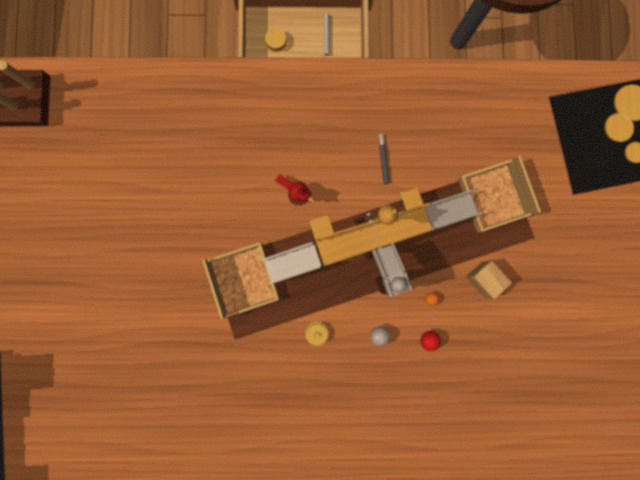

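The scene picture shows the gate's left end raised: the left pad is at (311,262) and high, the right pad at (213,330) and low. So the ball must go left.

Things that could be taken for the ball, by top-view pixel:
- **Steel ball in the channel:** (397,283), my choice because it is steel and the smaller of the two steel ones.
- **Larger steel ball on the bench:** (381,335).
- **Orange ball:** (431,300).
- **Red ball:** (431,341).

I'll check the choice in a crop.

```bash
python3 - <<'E'
from h import *
from scipy.spatial.transform import Rotation as R
a=cv2.imread("pics/top0.png")[250:360,340:450]; b=cv2.imread("pics/scene0.png")[180:290,170:280]
cv2.imwrite("pics/crop.png",cv2.resize(np.hstack([a,b]),None,fx=3.6,fy=3.6,interpolation=cv2.INTER_CUBIC))
s=r.read_state(); Rm=R.from_quat(s["eef_rot"]).as_matrix(); print(s["ee_pos"],Rm.round(3).tolist(),"y yaw",np.degrees(np.arctan2(Rm[1,1],Rm[0,1])))
# poses
TL=np.array([.5145,.1625]);TR=np.array([.669,-.312]); d=TL-TR; print("feeder yaw",np.degrees(np.arctan2(-d[0],d[1])))
for l in ["seat","gate_mid","pad_left","ball_center","pad_right"]:
    print(l)
print("ball tri",tri([ray("scene",(221,218)),ray("top",(397,283))]).round(3))
T=np.array(r.camera_model("wrist")["T"]); print("wristcam in tool",(Rm.T@(T[:3,3]-s["ee_pos"])).round(3), (Rm.T@T[:3,:3]).round(2).tolist())
E
```

```text
[ 0.15272031 -0.60608216  0.222574  ] [[0.97, 0.244, 0.0], [0.244, -0.97, -0.0], [0.0, 0.0, -1.0]] y yaw -75.85904659786152
feeder yaw 18.035555054633548
seat
gate_mid
pad_left
ball_center
pad_right
ball tri [ 0.51  -0.103  0.137]
wristcam in tool [ 0.069  0.001 -0.161] [[0.0, 0.97, 0.25], [1.0, 0.0, -0.0], [-0.0, 0.25, -0.97]]
```

View pics/crop.png

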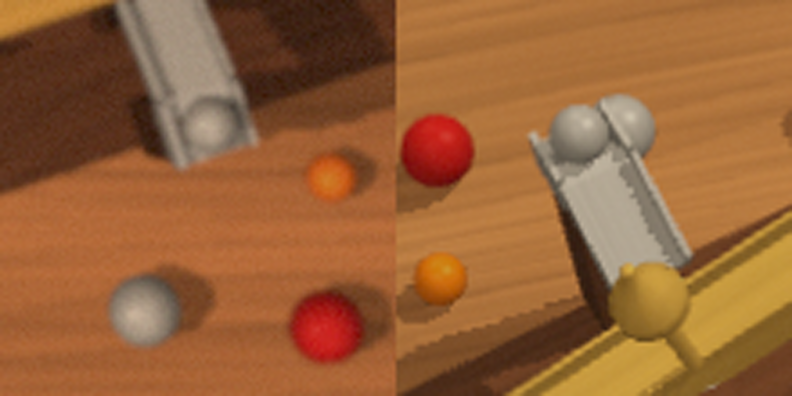

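The crop confirms it: the steel ball in the channel, at about (210,125) in the left half, is smaller than the one on the bench at (145,310). I'll shut the fingers and move over the raised left pad, with the tool's y along the feeder's x.

Call:
arm_command(xyz=[[0.0227,0.0314,0.006],[0.0454,0.0627,0.012],[0.0681,0.094,0.018],[0.0908,0.1254,0.024],[0.1135,0.1568,0.03],[0.1362,0.1881,0.036],[0.1589,0.2195,0.042],[0.1816,0.2508,0.048],[0.2043,0.2822,0.054],[0.227,0.3135,0.06],[0.2497,0.3449,0.06],[0.2724,0.3762,0.06],[0.2951,0.4076,0.06],[0.3178,0.4389,0.06],[0.3405,0.4703,0.06],[0.3632,0.5016,0.06],[0.3859,0.533,0.06],[0.4086,0.5643,0.06],[0.4313,0.5957,0.06],[0.454,0.627,0.06]], rot=[[0,0,0.082],[0,0,0.164],[0,0,0.246],[0,0,0.328],[0,0,0.41],[0,0,0.492],[0,0,0.574],[0,0,0.656],[0,0,0.738],[0,0,0.82],[0,0,0.902],[0,0,0.983],[0,0,1.065],[0,0,1.147],[0,0,1.229],[0,0,1.311],[0,0,1.393],[0,0,1.475],[0,0,1.557],[0,0,1.639]], grip=0)

```text
time: 2.97
ee_pos: [0.6076, 0.0223, 0.2827]
eef_rot: [0.586, 0.81, 0.0, 0.0]
ft_force: [0.6, -0.9, 0.1]
width: 0.0005
grip_force: 0.0
```

Call:
arm_command(xyz=[[0,0,0],[0,0,0],[0,0,0]], rot=[[0,0,0],[0,0,0],[0,0,0]])

```text
time: 3.22
ee_pos: [0.6067, 0.0206, 0.2823]
eef_rot: [0.588, 0.809, -0.0, -0.0]
ft_force: [-0.4, -1.2, -1.0]
width: 0.0007
grip_force: 0.0
```

```bash
python3 - <<'E'
from h import *
from scipy.spatial.transform import Rotation as R
s=r.read_state(); Rm=R.from_quat(s["eef_rot"]).as_matrix(); print(s["time"],s["ee_pos"],Rm.round(3).tolist(),s["width"],s["ft_force"])
snap("wrist","w1")
for l in ["pad_left","gate_mid","pad_right","seat","ball_center"]:
    print(l,[(round(d["conf"],2),W("wrist",d["at"]).round(3).tolist(),pix("wrist",W("wrist",d["at"])).tolist()) for d in r.spot_point(l,"wrist")[:4]])
E
```

```text
3.2167 [0.60666577 0.02062684 0.28232364] [[-0.309, 0.951, -0.0], [0.951, 0.309, -0.0], [0.0, -0.0, -1.0]] 0.0006838446776526949 [-0.40697965 -1.24321061 -0.99249162]
pad_left [(0.92, [0.603, 0.015, 0.107], [319.0, 221.0]), (0.53, [0.595, -0.079, -0.0], [290.0, 275.0])]
gate_mid []
pad_right [(0.78, [0.66, -0.15, 0.065], [323.0, 371.0])]
seat []
ball_center [(0.82, [0.414, -0.095, 0.017], [131.0, 245.0]), (0.57, [0.407, -0.185, 0.018], [111.0, 314.0])]
```

View pics/w1.png

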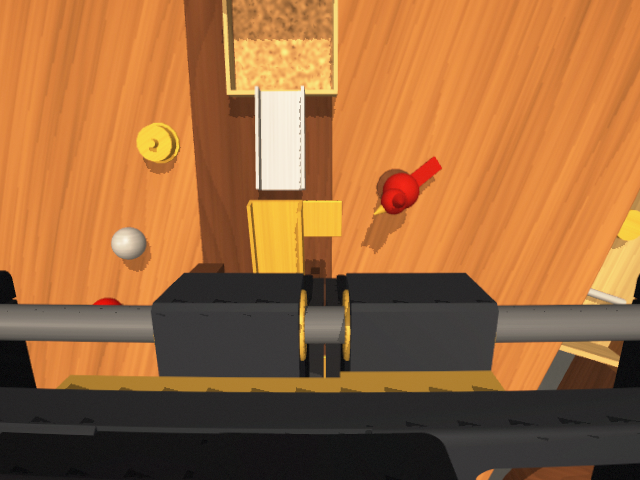

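The wrist picture shows the left pad's centre at about (322,218), the trough's left end at (277,235) and the cardinal at (400,190). The finger carriages are at rows 275-375. I'll fix the pad's position from this view together with the top view.

```bash
python3 - <<'E'
from h import *
s=r.read_state()
print("tcp px",pix("wrist",s["ee_pos"]), "above pad", pix("wrist",[*s["ee_pos"][:2],0.104]))
o,v=ray("wrist",(322,218)); print("wrist@.103",(o+v*(.103-o[2])/v[2]).round(4))
o2,v2=ray("top",(322,226)); print("top@.103",(o2+v2*(.103-o2[2])/v2[2]).round(4)); print("tri",tri([(o,v),(o2,v2)]).round(4))
for nm,p in dict(trough_edge=(303,215),padouter=(342,218),padend=(322,201),padin=(322,236)).items():
    o,v=ray("wrist",p); print(nm,(o+v*(.103-o[2])/v[2]).round(4))
cv2.imwrite("pics/padtop.png",cv2.resize(cv2.imread("pics/top0.png")[190:280,270:390],None,fx=6,fy=6,interpolation=cv2.INTER_CUBIC))
E
```

```text
tcp px [323. 297.] above pad [324. 217.]
wrist@.103 [0.6051 0.0183 0.103 ]
top@.103 [0.6059 0.0177 0.103 ]
tri [0.6057 0.0177 0.1004]
trough_edge [0.5885 0.0157 0.103 ]
padouter [0.6217 0.0237 0.103 ]
padend [0.6005 0.0326 0.103 ]
padin [0.61   0.0029 0.103 ]
```

Call:
arm_command(xyz=[[0.004,-0.001,-0.04],[0.004,-0.001,-0.08],[0.004,-0.001,-0.12],[0.004,-0.001,-0.15],[0.004,-0.001,-0.163],[0.004,-0.001,-0.17],[0.004,-0.001,-0.177],[0.004,-0.001,-0.184],[0.004,-0.001,-0.191],[0.004,-0.001,-0.198],[0.004,-0.001,-0.205],[0.004,-0.001,-0.21],[0.004,-0.001,-0.213],[0.004,-0.001,-0.213]], rot=[[0,0,0],[0,0,0],[0,0,0],[0,0,0],[0,0,0],[0,0,0],[0,0,0],[0,0,0],[0,0,0],[0,0,0],[0,0,0],[0,0,0],[0,0,0],[0,0,0]])

```text
time: 4.68
ee_pos: [0.6106, 0.0198, 0.0691]
eef_rot: [0.587, 0.809, -0.0, -0.0]
ft_force: [0.3, -0.7, 0.4]
width: 0.0003
grip_force: 0.0
```

Call:
arm_command(xyz=[[0,0,0.02],[0,0,0.06],[0,0,0.1],[0,0,0.14],[0,0,0.18],[0,0,0.213]], rot=[[0,0,0],[0,0,0],[0,0,0],[0,0,0],[0,0,0],[0,0,0]])

```text
time: 5.18
ee_pos: [0.6108, 0.0202, 0.2863]
eef_rot: [0.587, 0.809, 0.001, 0.001]
ft_force: [1.2, -0.3, 0.4]
width: 0.0003
grip_force: 0.0
```

```bash
python3 - <<'E'
from h import *
s=r.read_state(); print(s["time"],s["ee_pos"],s["ft_force"])
snap("scene","scene1")
for l in ["pad_left","pad_right","seat","ball_center"]:
    print(l,[(round(d["conf"],2),W("scene",d["at"]).round(3).tolist()) for d in r.spot_point(l,"scene")[:4]])
E
```

```text
5.1833 [0.61083687 0.02022887 0.28626589] [ 1.21418854 -0.32538601  0.41940193]
pad_left [(0.89, [0.601, 0.019, 0.068])]
pad_right [(0.94, [0.659, -0.149, 0.1]), (0.62, [0.603, 0.018, 0.068])]
seat [(0.6, [0.508, -0.105, 0.137])]
ball_center [(0.81, [0.402, -0.186, 0.021]), (0.61, [0.507, -0.102, 0.14]), (0.55, [0.479, -0.194, 0.013]), (0.42, [0.416, -0.085, 0.019])]
```

View pics/scene1.png

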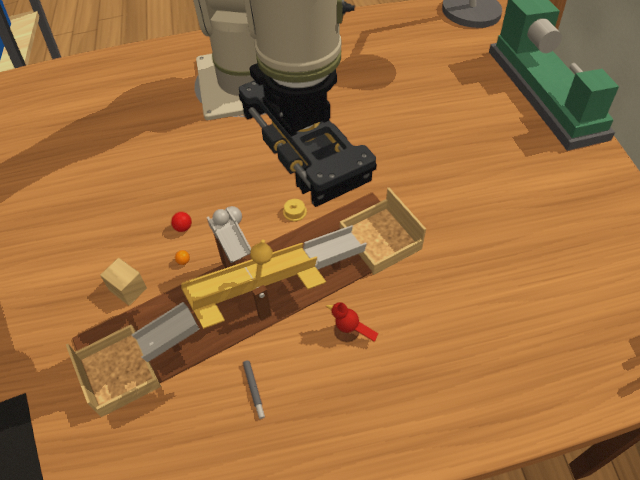

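The gate has rocked over: the left pad is low at (312,278) with z 0.068, and the right pad is high at z 0.100. The ball is still in its seat at (221,217). Next I'll move behind it.

Call:
arm_command(xyz=[[-0.025,-0.023,0],[-0.05,-0.046,0],[-0.075,-0.069,0],[-0.1,-0.092,0],[-0.125,-0.115,0],[-0.15,-0.137,0],[-0.15,-0.137,-0.03],[-0.15,-0.137,-0.06],[-0.15,-0.137,-0.08],[-0.15,-0.137,-0.08],[-0.15,-0.137,-0.08]], rot=[[0,0,0],[0,0,0],[0,0,0],[0,0,0],[0,0,0],[0,0,0],[0,0,0],[0,0,0],[0,0,0],[0,0,0],[0,0,0]])

```text
time: 6.35
ee_pos: [0.4598, -0.1169, 0.2016]
eef_rot: [0.587, 0.809, -0.0, -0.002]
ft_force: [-0.4, 0.1, 0.9]
width: 0.0005
grip_force: 0.0
```

```bash
python3 - <<'E'
from h import *
s=r.read_state(); print(s["time"],s["ee_pos"],s["ft_force"])
snap("wrist","w2")
for l in ["seat","ball_center"]:
    print(l,[(round(d["conf"],2),W("wrist",d["at"]).round(4).tolist(),pix("wrist",W("wrist",d["at"])).tolist()) for d in r.spot_point(l,"wrist")[:4]])
E
```

```text
6.35 [ 0.4597583  -0.11687431  0.20164122] [-0.42417216  0.06996403  0.94497464]
seat []
ball_center [(0.95, [0.5125, -0.1023, 0.136], [412.0, 256.0]), (0.94, [0.4174, -0.093, 0.0194], [284.0, 174.0]), (0.9, [0.4052, -0.1848, 0.0197], [243.0, 266.0]), (0.36, [0.4789, -0.1896, 0.0142], [318.0, 292.0])]
```

View pics/w2.png

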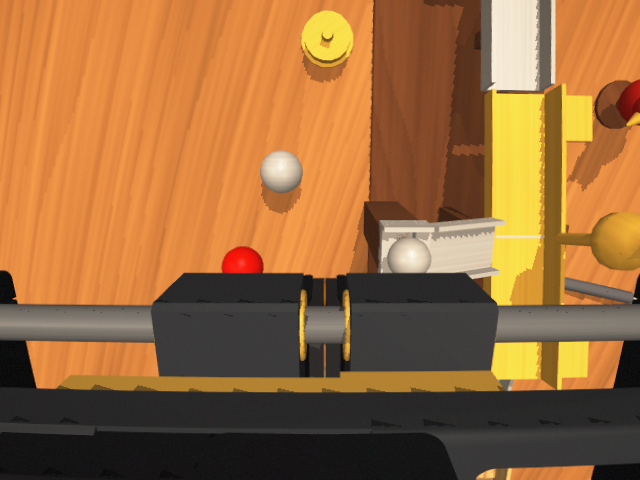

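The wrist picture shows the ball in the channel at (409,257), 53 mm ahead of the tool and about 2 mm to its right, with the gate open to the left. I'll lower to ball height and push along the feeder's x.

Call:
arm_command(xyz=[[0.0006,-0.002,-0.03],[0.0006,-0.002,-0.055],[0.0006,-0.002,-0.067],[0.0006,-0.002,-0.067],[0.01,0.001,-0.067],[0.019,0.004,-0.067],[0.0235,0.0055,-0.067],[0.028,0.007,-0.067],[0.0325,0.0085,-0.067],[0.037,0.01,-0.067],[0.0415,0.0113,-0.067],[0.046,0.0128,-0.067],[0.05,0.0141,-0.067],[0.054,0.0154,-0.067]], rot=[[0,0,0],[0,0,0],[0,0,0],[0,0,0],[0,0,0],[0,0,0],[0,0,0],[0,0,0],[0,0,0],[0,0,0],[0,0,0],[0,0,0],[0,0,0],[0,0,0]])

```text
time: 7.67
ee_pos: [0.5152, -0.1015, 0.1356]
eef_rot: [0.587, 0.809, 0.0, 0.0]
ft_force: [0.4, -0.1, -0.3]
width: 0.0003
grip_force: 0.0
```

```bash
python3 - <<'E'
from h import *
s=r.read_state(); print(s["time"],s["ee_pos"],s["ft_force"])
a=snap("top","t2"); b=snap("scene","s2")
cv2.imwrite("pics/c2.png",cv2.resize(np.hstack([a[150:350,200:460],b[180:380,170:430]])[:,:,::-1],None,fx=1.5,fy=1.5))
E
```

```text
7.6667 [ 0.5152207  -0.10148067  0.13560708] [ 0.36321088 -0.08799825 -0.33891435]
```

View pics/c2.png

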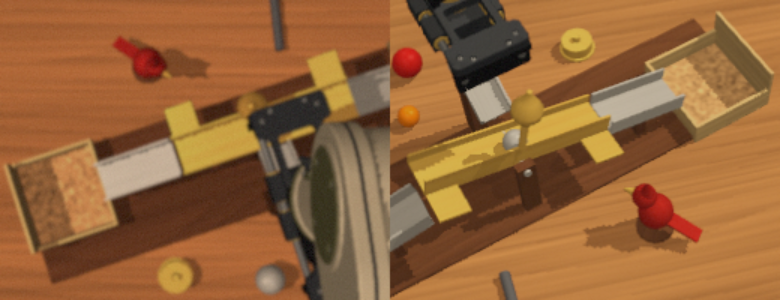

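The ball is already on the gate, at (512,138) in the right half of the crop. I'll back off and rise clear while it runs.

Call:
arm_command(xyz=[[-0.01,-0.003,0.005],[-0.03,-0.01,0.02],[-0.05,-0.017,0.05],[-0.06,-0.02,0.09],[-0.06,-0.02,0.125],[-0.06,-0.05,0.15],[-0.06,-0.08,0.165],[-0.06,-0.11,0.165],[-0.06,-0.14,0.165],[-0.06,-0.17,0.165],[-0.06,-0.2,0.165],[-0.06,-0.2,0.165],[-0.06,-0.2,0.165],[-0.06,-0.2,0.165],[-0.06,-0.2,0.165],[-0.06,-0.2,0.165],[-0.06,-0.2,0.165],[-0.06,-0.2,0.165],[-0.06,-0.2,0.165],[-0.06,-0.2,0.165]], rot=[[0,0,0],[0,0,0],[0,0,0],[0,0,0],[0,0,0],[0,0,0],[0,0,0],[0,0,0],[0,0,0],[0,0,0],[0,0,0],[0,0,0],[0,0,0],[0,0,0],[0,0,0],[0,0,0],[0,0,0],[0,0,0],[0,0,0],[0,0,0]])

```text
time: 9.43
ee_pos: [0.4547, -0.3015, 0.3007]
eef_rot: [0.587, 0.809, 0.0, 0.0]
ft_force: [0.4, -0.5, 0.1]
width: 0.0005
grip_force: 0.0
```

Call:
arm_command(xyz=[[0,0,0],[0,0,0],[0,0,0],[0,0,0],[0,0,0],[0,0,0],[0,0,0],[0,0,0],[0,0,0],[0,0,0],[0,0,0],[0,0,0]], rot=[[0,0,0],[0,0,0],[0,0,0],[0,0,0],[0,0,0],[0,0,0],[0,0,0],[0,0,0],[0,0,0],[0,0,0],[0,0,0],[0,0,0]])

```text
time: 10.43
ee_pos: [0.4547, -0.3017, 0.3006]
eef_rot: [0.587, 0.809, 0.0, 0.0]
ft_force: [-0.3, -0.8, 0.7]
width: 0.0004
grip_force: 0.0
```

```bash
python3 - <<'E'
from h import *
for k in range(2):
    s=r.read_state(); a=snap("scene",f"s3{k}")
    print(s["time"],s["ft_force"],[(round(d["conf"],2),W("scene",d["at"]).round(3).tolist(),pix("scene",W("scene",d["at"])).tolist()) for d in r.spot_point("ball_center","scene")[:5]])
E
```

```text
10.4333 [-0.25700372 -0.77707015  0.73296884] [(0.75, [0.51, 0.196, 0.023], [399.0, 227.0]), (0.67, [0.402, -0.186, 0.021], [180.0, 221.0]), (0.64, [0.478, -0.193, 0.012], [181.0, 258.0]), (0.44, [0.419, -0.088, 0.017], [234.0, 220.0])]
10.5333 [-0.25281968  0.61799381 -0.1960336 ] [(0.65, [0.416, -0.086, 0.014], [235.0, 219.0]), (0.55, [0.477, -0.191, 0.013], [181.0, 257.0]), (0.54, [0.402, -0.187, 0.018], [180.0, 222.0]), (0.46, [0.51, 0.201, 0.025], [402.0, 225.0])]
```

View pics/s31.png

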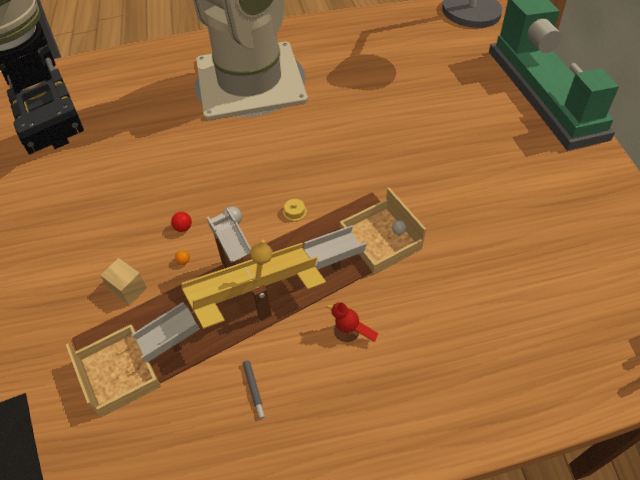

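The ball is in the left tray at (399,228), the gate is still tipped left, and the bystanders haven't moved. I'll wait a moment for the ball to settle, check it's at rest, and hand in.

Call:
arm_command(xyz=[[0,0,0],[0,0,0],[0,0,0],[0,0,0],[0,0,0],[0,0,0],[0,0,0],[0,0,0],[0,0,0],[0,0,0],[0,0,0],[0,0,0]], rot=[[0,0,0],[0,0,0],[0,0,0],[0,0,0],[0,0,0],[0,0,0],[0,0,0],[0,0,0],[0,0,0],[0,0,0],[0,0,0],[0,0,0]])

```text
time: 11.63
ee_pos: [0.4547, -0.3017, 0.3006]
eef_rot: [0.587, 0.809, 0.0, 0.0]
ft_force: [0.0, 0.0, -0.4]
width: 0.0006
grip_force: 0.0
```

```bash
python3 - <<'E'
from h import *
b=[r.camera("scene").astype(int)[190:280,335:430] for _ in range(6)]
p=cv2.imread("pics/s31.png")[190:280,335:430,::-1].astype(int)
print("vs s31",abs(b[0]-p).max(),"over .25s",abs(b[-1]-b[0]).max(),"noise",abs(b[0]-b[1]).max())
rest=abs(b[-1]-b[0]).max()<40
print(rest, [(round(d["conf"],2),W("scene",d["at"]).round(3).tolist()) for d in r.spot_point("ball_center","scene")])
if rest: print(r.close_job())
E
```

```text
vs s31 10 over .25s 11 noise 9
True [(0.77, [0.404, -0.185, 0.022]), (0.69, [0.477, -0.194, 0.012]), (0.6, [0.416, -0.087, 0.017]), (0.44, [0.508, 0.2, 0.022])]
the job is handed in; nothing more can be done
None
```

Job handed in at about 12 s: the gate was pressed over and stayed tipped left, the steel ball ran down and came to rest in the left tray, the bystanders look undisturbed, and the arm is clear of everything.

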